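Unlock a dosing slide and run its nozzle over the beaker

ROBOT

A 6-joint arm with a two-finger parallel gripper is mounted at the origin on a cart in front of the work surface, level with it; the furniture and walls round the work are solid. World frame = base frame: x ahead of the robot, y to its left, z up, the work surface at z = 0. Lengths are in m, angles in degrees, forces in N, time in s.
With the tool pointing down it reaches from about 0.35 to 0.8 m from the base axis. Payload 7.3 kg.
Tool frame: the origin (TCP) lies midway between the tips of the shut fingers; the grasp point (between the pads) lies 19 mm behind it (robot.grasp_offset is the distance from the TCP to the grasp point, in m); z points along the fingers, y is the line along which they close (so a half turn about z gives the same grasp; the last joint's range is limited). The gripper opens to 85 mm and grips with 20 to 120 N. Pads are 22 mm wide; open, the fingers measure 114 mm over their backs; the gripper's body (76 mm by 85 mm) begins 54 mm behind the grasp point. The pads swing forward as they close: fully open they stand 13 mm farther back than shut.
Start: joints at [-72.995, 19.595, 87.324, -0, 73.075, -8.365], TCP at [0.225, -0.474, 0.231] pointing down, gripper open.
Joint ranges: [-145.02, 145.02], [-44.19, 115.74], [2.07, 154.8], [-57.11, 237.11], [16.16, 152.29], [-177.93, 177.93]. Speed limits (degrees/s): [147.25, 147.25, 180, 180, 180, 180].

INTERFACE

Orientations are given as [roll, pitch, yaw] about the fixed x, y, z axes, in that order (R = Rz(yaw) Ry(pitch) Rx(roll)).
In Python, from workcell import robot, viewer, job gives the robot as it stands. The module is installed in compiled form; this text tells all that it offers.
- The arm moves only by the tool drive_tool, never from a script. Its arguments are lists of equal length, an entry for each row: "xyz": the shift along the tool's x, y, z in cm, a list of three; "roll": the turn about the tool's z in degrees. In form: {"xyz": [[dx, dy, dz], ...], "roll": [roll, ...]}. A call has 1 to 20 rows; each row shifts and turns the commanded pose from where the row before left it, along the tool's axes as they then stand; what a row does not reach is not made up. A row lasts 1/10 s, in which the tool goes at most 50 mm and 8.59 degrees, less where a joint would pass 70% of its speed; a pose out of reach is approached as far as the arm can. A call is refused whole if a number of a shift passes 5 or a number of a turn 8.59, either way. A call with a gripper value outside its range is refused whole. "gripper" is the opening, from -1 (shut) to 1 (fully open), set as the call begins (left out, the last holds). The fingers move at their own pace and stop on an object; "newtons" is the grip in N (left out, the last holds). Time passes only in rows, so rows that do not move let the fingers close. It gives the time, the measured TCP pose, the force, the opening and the grip force at its end, in the units of the state.
- robot.read_state(): the state, without advancing time (a new reading comes with each control period).
- viewer.get_image(name): name is "scene" or "side" or "wrist"; returns the picture (420x560x3 uint8, red, green, blue); there is no depth.
- viewer.camera_model(name): a dict with "mtx" (3x3 intrinsics, pixels), "view" (4x4, takes a point from world to camera coordinates). Camera axes: x right, y down, z forward; pixel columns grow to the right and rows downward; lengths in m; the calibration is good to about 2 mm. A picture is of the moment at which its call begins: read the wrist's pose just before it. camera_model takes no time and is no camera call; for the wrist camera it gives the pose at the moment of the call.
- job.hand_in(): hands the job in; it is judged then, once.
The state is a dict: "time_s": time; "joint_positions": joint angles; "joint_velocities": joint speeds; "joint_efforts": joint torques, N m; "position": TCP position; "eef_rot": TCP orientation; "force": force on the tool from outside, world axes, zero at the start; "ft_torque": the same for the moment, N m; "opening": finger opening in m; "gripper_force": force on a finger pad.
Only numpy, scipy, OpenCV 4.12 (cv2) and the standard library are available. Lean on these libraries where they do the work, as an engineer would, in place of code of your own. Each camera call takes 0.05 s, during which the arm holds its last target. There are 200 camera calls.

TASK

The carriage of the bench dosing slide is held by its transport lock: pull the lock knob out, turn it from the solid disc to the ring mark and push it fully home again. Then squeeze the release plate on the carriage's grip, slide the carriage until its nozzle stands over the open beaker on the deck, and let go so that it clicks into that station's notch. Leave that beaker, the two capped vials next to it and the wash bottle beside the console standing where they are.

Things in the scene. Friction and masses are not known exactly. Their poses are not given: they have to be found in the camera images.
- stage: Dosing slide: aluminium deck 240 x 415 x 6 mm fixed to the bench, x -70..170, y -200..215 mm from its origin on the bench; x to the back, z up. Grey console at y 105..205, sloping up from 28 mm at the front to 113 mm at the back; rail along y. Three dashed station rings behind the rail at x 130, y -15, -70, -125 mm; the beaker and two vials stand on them in any order.
- lock_knob (a point): Lock knob's grip point, on its axis at mid-head; moves out with the knob, does not turn. Black round head 36 mm across, 27 mm long (13.5 mm either side), underside 16 mm off the sloped face (132 x 92 mm) when home. z axis = pull-out direction, square to the face, 35 degrees from vertical, leaning to the slide's front; x up the slope, y as the stage's.
- lock_pull (a joint): How far the knob is pulled out, m: 0 pushed home (locked in a notch), 0.014 fully out. Friction of 4 N, no spring: it stays where it is left. It must be out at least 0.010 to turn, and goes home only at one of its two notches (within 0.08 rad).
- lock_turn (a joint): Angle of the knob, rad, counter-clockwise positive seen from outside (about +z of point lock_knob). 0: pointer at the solid disc (up the slope), carriage bolted; 1.31: pointer at the ring mark (to +y), bolt withdrawn. Stops at -0.12 and 1.43. Turns lightly (0.03 N m) once pulled out.
- carriage (a joint): Travel of the carriage along the rail, m, from its home notch beside the console (0) towards the stage's -y; notches at 0, 0.060, 0.115 and 0.170, the last three being the stations. Cannot leave 0 while the lock knob is at the disc. Friction 1.5 N; play in a notch 2 mm either way.
- release_plate (a joint): How far the release plate on the carriage's grip is squeezed in, m: 0 out (tooth in a notch, carriage held), 0.006 fully in (tooth clear of the notched strip; it needs over 0.004). Spring 3 N at rest, 8 N fully in. It springs back to 0 only where the tooth meets a notch; between notches it stays part in.
- carriage_grip (a point): Middle of the carriage's upright grip, 14 mm below its top (100 mm above bench); axes as the stage's. Black block 22 mm thick in x, 30 mm wide in y, steel release plate (26 wide, 46 tall) standing off its front (-x): 36 mm over both, 30 mm squeezed. Squeeze across x. Beside it nothing is above 51 mm, but a 10 mm steel post with the nozzle arm, 117 mm high, stands 81 mm behind it.
- nozzle_tip (a point): Lower end of the steel nozzle on the carriage's arm, 129 mm behind the grip and 90 mm above the bench; it passes over beaker and vials.
- beaker_100: Empty open beaker, 55 mm across, 70 mm tall, standing on one station ring of the deck. Origin at the centre of its underside.
- vial_a: Capped vial, 24 mm across, 68 mm tall, on another station ring. Origin at the centre of its underside.
- vial_b: Capped vial, 24 mm across, 68 mm tall, on another station ring. Origin at the centre of its underside.
- wash_bottle: White wash bottle with a bent spout, 62 x 95 mm, 188 mm tall, standing on the bench beside the console's outer side. Origin at the centre of its underside.
Mind the look-alikes: they are no part of the job. There is more than one size of the beaker_100; the job needs the smallest.

How it is judged (in metres and radians):
On the way, in this order (a step that is already met when the one before it is completed fails the run):
1. the lock knob is pulled out while still at the solid disc (value of joint lock_pull above 0.008 m and value of joint lock_turn below 0.3 rad), for 0.1 s.
2. the knob is turned to the ring mark while out (value of joint lock_pull above 0.006 m and value of joint lock_turn above 1.2 rad), for 0.1 s.
3. the knob is pushed fully home at the ring mark, the carriage not yet moved (value of joint lock_pull below 0.002 m and value of joint lock_turn above 1.2 rad and value of joint carriage below 0.01 m), for 0.1 s.
4. the carriage is slid with its release plate held in (value of joint release_plate above 0.003 m and value of joint carriage above 0.03 m), for 0.1 s.
At the end, for the whole second after the job is handed in: the knob is home (within 2 mm) at the ring mark (over 1.2 rad), the carriage rests with its release plate sprung out (under 1.5 mm) in a notch, and the nozzle tip is within 15 mm, seen from above, of the middle of the upright beaker (value of joint lock_pull below 0.002 m and value of joint lock_turn above 1.2 rad and value of joint release_plate below 0.0015 m and horizontal distance between nozzle_tip and beaker_100 below 0.015 m and velocity of joint carriage between -0.01 and 0.01 m/s and angle between beaker_100's own z axis and vertical below 0.1 rad); the robot touches nothing.
It fails at once if the beaker, a vial or the wash bottle is shoved more than 20 mm or tipped (distance of any of beaker_100, vial_a, vial_b, wash_bottle from where it was at the start of the episode above 0.02 m or angle between any of beaker_100, vial_a, vial_b, wash_bottle's own z axis and vertical above 0.35 rad).
It also fails if it takes over 58 s, if anything falls off the work surface, if the arm or the gripper's body presses on something with over 40 N, if the wrist force passes 120 N, or if a joint passes its speed limit or range.

## Working session

There is one attempt and no reset: what is moved stays moved. The work goes in short steps, Python scripts to look and compute and a tool call to move; the robot and the scene stay as the last step left them, time stands still between calls to the robot, and variables do not carry over. Pictures are saved under pics/ and viewed, at most 10 in all, crops included, and the job is handed in when it is done.

Besides the shell and the picture viewer there is one more tool, called after "Emit:" in YAML: its name, and indented under it one key for each argument. drive_tool: Moves the arm, as the interface text tells. Its arguments: {"type":"object","properties":{"xyz":{"type":"array"},"roll":{"type":"array"},"gripper":{"type":"number"},"newtons":{"type":"number"}},"required":["xyz","roll"]}

```bash
mkdir -p pics; cat > h.py <<'E'
import numpy as np, cv2
from workcell import robot, viewer, job
def cam(n):
    m=viewer.camera_model(n); return np.array(m["mtx"]),np.array(m["view"])
def ray(n,u,v):
    K,V=cam(n); d=V[:3,:3].T@np.linalg.inv(K)@[u,v,1.]; return -V[:3,:3].T@V[:3,3],d
def onz(n,u,v,z):
    c,d=ray(n,u,v); return c+d*(z-c[2])/d[2]
def proj(n,P):
    K,V=cam(n); p=K@(V[:3,:3]@np.asarray(P,float)+V[:3,3]); return p[:2]/p[2]
def tri(obs):
    A=np.zeros((3,3));b=np.zeros(3)
    for n,u,v in obs:
        c,d=ray(n,u,v); d=d/np.linalg.norm(d); M=np.eye(3)-np.outer(d,d); A+=M;b+=M@c
    return np.linalg.solve(A,b)
E
python3 - <<'E'
from h import *
for n in ["scene","side"]:
    cv2.imwrite(f"pics/{n}0.png",viewer.get_image(n)[:,:,::-1])
    c,d=ray(n,280,210); print(n,c,d)
print(robot.read_state())
E
```

```text
scene [-0.36853    -0.44225027  0.58414901] [ 0.80411305  0.41357198 -0.42744328]
side [0.49025686 0.89620743 0.41148752] [ 0.18514915 -0.9155993  -0.35730414]
{'time_s': 0.1, 'joint_positions': array([-7.29949185e+01,  1.96327721e+01,  8.73704663e+01,  1.33750163e-03,
        7.30752699e+01, -8.36825121e+00]), 'joint_velocities': array([-0.19931462, -0.08721523, -0.05692934,  0.10404516, -0.05322462,
       -0.04129209]), 'joint_efforts': array([ 2.22875504e-03, -4.34447694e+01, -2.46492523e+01, -1.12430769e-04,
        4.61826538e-03, -8.71556097e-06]), 'position': array([ 0.22486828, -0.47401841,  0.23070035]), 'eef_rot': array([-1.79922514e+02, -1.26911115e-02,  2.53729339e+01]), 'force': array([ 0.18417943, -0.24606346, -0.33854567]), 'ft_torque': array([ 0.0269503 , -0.03436535, -0.0018996 ]), 'gripper_force': 0.0, 'opening': 0.08516106021616286}
```

View pics/scene0.png

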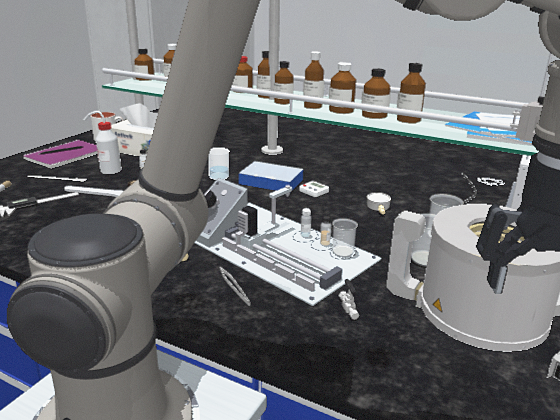

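View pics/side0.png

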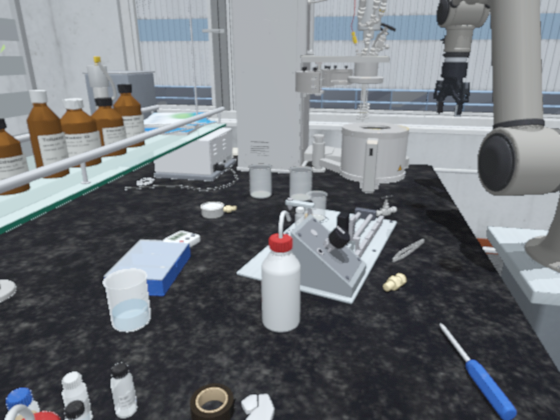

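The scene view shows the slide: deck corner at about (380,258), front corner about (318,303), grip at about (250,215). The beaker stands at (343,233), the station farthest from the console, with vials at (306,222) and (326,235). The side view shows the console (325,250), the knob (340,232) and the wash bottle (281,290) beside the console. Next I'll get a rough stage pose.

```bash
python3 - <<'E'
from h import *
a=cv2.imread("pics/scene0.png");b=cv2.imread("pics/side0.png")
c=cv2.resize(a[165:315,180:390],(800,571),interpolation=cv2.INTER_CUBIC)
d=cv2.resize(b[180:310,230:430],(800,520),interpolation=cv2.INTER_CUBIC)
cv2.imwrite("pics/c1.png",c);cv2.imwrite("pics/c2.png",d)
for n,u,v in [("scene",380,258),("scene",318,303),("side",355,294),("side",243,273),("side",397,212)]: print(n,u,v,onz(n,u,v,.006))
E
```

```text
scene 380 258 [ 0.61215995 -0.1871086   0.006     ]
scene 318 303 [ 0.39180807 -0.13649145  0.006     ]
side 355 294 [0.4806796  0.25178915 0.006     ]
side 243 273 [0.70310911 0.21824507 0.006     ]
side 397 212 [ 0.3754805  -0.19189801  0.006     ]
```

View pics/c1.png

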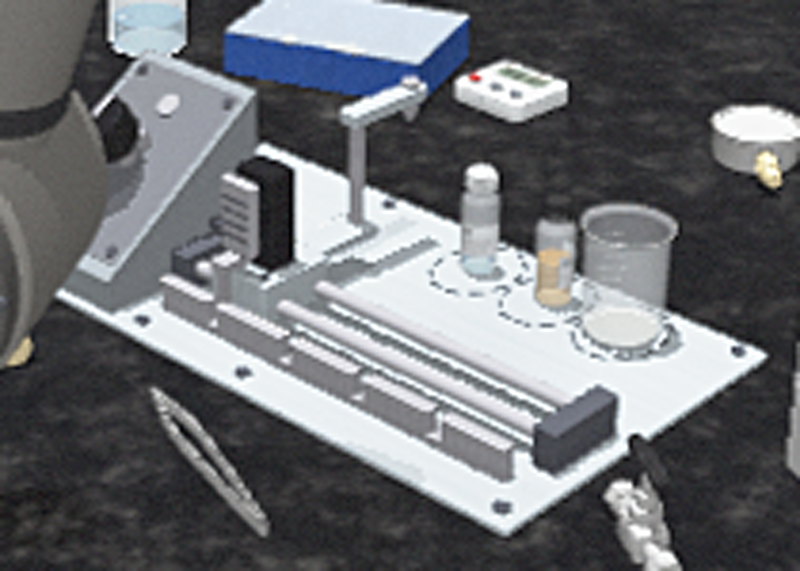

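View pics/c2.png

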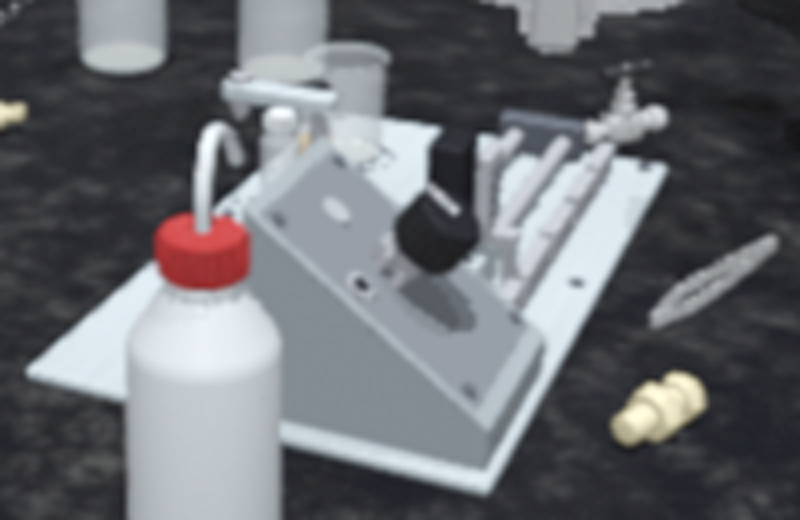

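The deck beaker is the smallest and sits on the far station (c1 at (625,280)), so travel is 0.170. The larger glass beakers behind and off the deck are look-alikes. In c2 the knob head is at about (437,232), its pointer line just above. Now I'll fit the stage pose to the corners and get the knob from the side ray.

```bash
cat >> h.py <<'E'
def S(p,q):
    x,y,t=p; c,s=np.cos(t),np.sin(t); q=np.asarray(q,float); return np.array([x+c*q[0]-s*q[1],y+s*q[0]+c*q[1],q[2]])
E
python3 - <<'E'
from h import *
from scipy.optimize import least_squares
k=800/210
O=[("scene",180+768/k,165+352/k,(.17,-.2,.006)),("scene",180+507/k,165+531/k,(-.07,-.2,.006)),
("side",230+488/4,180+485/4,(-.07,.215,.006)),("side",230+30/4,180+371/4,(.17,.215,.006)),("side",230+667/4,180+162/4,(-.07,-.2,.006))]
f=lambda p:np.concatenate([proj(n,S(p,q))-[u,v] for n,u,v,q in O])
r=least_squares(f,[.5,.05,0]);p=r.x;print(p,np.degrees(p[2]),r.fun.round(1))
np.save("p.npy",p)
c,d=ray("side",230+437/4,180+232/4)
R=S(p,(0,0,0))[:2];t=p[2];ey=np.array([-np.sin(t),np.cos(t)]);ex=np.array([np.cos(t),np.sin(t)])
for y in(.15,.155,.16):
    s=(y-(c[:2]-R)@ey)/(d[:2]@ey);P=c+s*d;print(y,P,(P[:2]-R)@ex)
for n,u,v,z in[("scene",180+215/k,165+215/k,.09),("scene",180+625/k,165+330/k,.008)]:
    P=onz(n,u,v,z);print(P,(P[:2]-R)@ex,(P[:2]-R)@ey)
for q in[(.001,.045,.1),(.13,-.125,.008)]:print(S(p,q),proj("scene",S(p,q)))
P=onz("side",281,322,0);print("bottle",P,(P[:2]-R)@ex,(P[:2]-R)@ey)
E
```

```text
[ 0.49938109  0.04755533 -0.24710882] -14.158292500452445 [-0.8  0.1 -0.6  0.   0.8 -0.9 -0.5 -1.3 -0.8 -0.3]
0.15 [0.51685602 0.19784623 0.09070971] -0.019817297487980137
0.155 [0.51665771 0.20305289 0.09310128] -0.021283144061763543
0.16 [0.51645939 0.20825956 0.09549286] -0.022748990635547053
[0.46432862 0.08916635 0.09      ] -0.04416583325630839 0.03177313695250146
[ 0.59559885 -0.10924093  0.008     ] 0.13164763491864542 -0.12849834644559655
[0.51135779 0.0909438  0.1       ] [247.18396593 208.81917524]
[ 0.59485696 -0.10544584  0.008     ] [342.34762145 251.344818  ]
bottle [0.59892367 0.35098866 0.        ] 0.022298548309212296 0.3185644055027854
```

Emit:
drive_tool:
  xyz:
    - [0,0,-2.4]
    - [0,0,-2.4]
    - [0,0,-2.4]
    - [0,0,-2.4]
    - [0,0,-2.4]
  roll: [7.906,7.906,7.906,7.906,7.906]
  gripper: 0.3

```text
time_s: 0.6
position: [0.2249, -0.4741, 0.3519]
eef_rot: [-180.0, 0.0, -14.5]
force: [0.6, -0.4, -0.5]
opening: 0.0555
gripper_force: 0.0
```

```bash
python3 - <<'E'
from h import *
from scipy.spatial.transform import Rotation as Ro
s=robot.read_state();R=Ro.from_euler("xyz",s["eef_rot"],degrees=True).as_matrix()
c,d=ray("wrist",280,210);K,V=cam("wrist")
print(s["time_s"],s["position"],s["eef_rot"],s["opening"]);print("cam in tool",R.T@(c-s["position"]),R.T@d,R.T@V[:3,:3].T);print(K)
E
```

```text
0.6 [ 0.22488422 -0.4740968   0.35190586] [-1.79958526e+02  2.52030279e-02 -1.44855918e+01] 0.05546198939188695
cam in tool [ 0.0836336  -0.00025838 -0.14206507] [-0.34193138 -0.00155943  0.93992793] [[-1.50440882e-03 -9.46264514e-01 -3.23390177e-01]
 [ 9.99998513e-01 -1.15078360e-03 -1.28470475e-03]
 [ 8.43518398e-04 -3.23391628e-01  9.46264838e-01]]
[[346.15939768   0.         280.08729387]
 [  0.         346.15939768 203.21717992]
 [  0.           0.           1.        ]]
```

Emit:
drive_tool:
  xyz:
    - [0.6,-3.0,0]
    - [0.69,-4.38,0]
    - [0.69,-4.38,0]
    - [0.69,-4.38,0]
    - [0.69,-4.38,0]
    - [0.69,-4.38,0]
    - [0.69,-4.38,0]
    - [0.69,-4.38,0]
    - [0.69,-4.38,0]
    - [0.69,-4.38,0]
    - [0.69,-4.38,0]
    - [0.69,-4.38,0]
    - [0.69,-4.38,1]
    - [0.69,-4.38,2]
    - [0.69,-4.38,2]
    - [0.69,-4.38,1]
    - [0.69,-4.0,1]
    - [0,0,0]
    - [0,0,0]
  roll: [0,0,0,0,0,0,0,0,0,0,0,0,0,0,0,0,0,0,0]

```text
time_s: 2.5
position: [0.5153, 0.2027, 0.2801]
eef_rot: [179.9, 0.1, -14.1]
force: [0.5, 0.2, 0.4]
opening: 0.0556
gripper_force: 0.0
```

```bash
python3 - <<'E'
from h import *
s=robot.read_state();print(s["time_s"],s["position"],s["eef_rot"],s["joint_positions"].round(1))
p=np.load("p.npy")
for n,q in dict(knob=(-.021,.155,.093),griptop=(.001,.045,.114),disc=(.1,.1,.11),corner=(-.07,.215,.006),c2=(.17,.215,.006),post=(.082,.045,.117)).items():print(n,proj("wrist",S(p,q)))
cv2.imwrite("pics/w1.png",cv2.resize(viewer.get_image("wrist")[:,:,::-1],(784,588),interpolation=cv2.INTER_CUBIC))
cv2.imwrite("pics/scene1.png",viewer.get_image("scene")[:,:,::-1])
E
```

```text
2.5 [0.51529847 0.20265826 0.28011094] [ 1.79916243e+02  1.15076909e-01 -1.40546261e+01] [ 13.6  20.9  77.6  -0.   81.6 117.6]
knob [279.75418578 173.42510405]
griptop [402.1866665  155.29954537]
disc [347.13065055  34.17581376]
corner [232.14803583 194.4455704 ]
c2 [221.76238609 -26.89168299]
post [414.86213767  57.44946471]
```

View pics/w1.png

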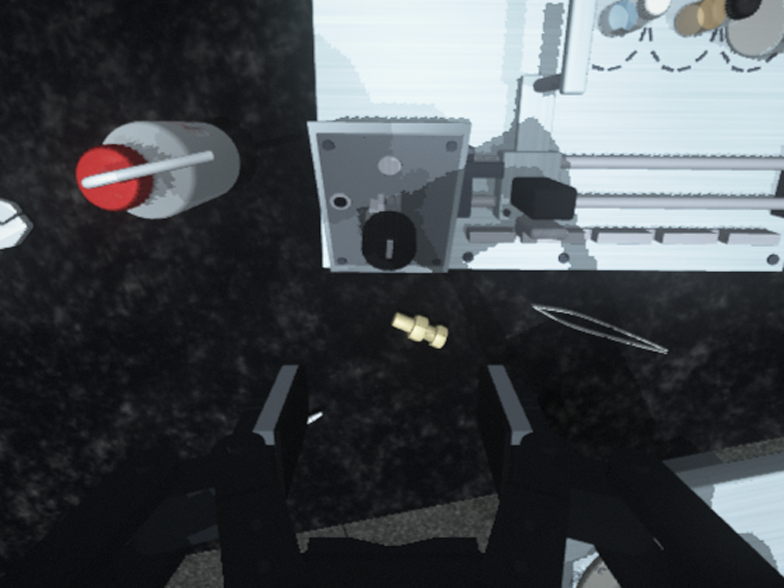

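The wrist view shows the knob head at about (389,240), with its pointer up-slope to the solid disc at (389,166). The ring mark is at (340,202), the grip block at (543,198) and the wash bottle at (150,170). By central symmetry the blob centre is the mid-head point, so I'll triangulate that.

```bash
python3 - <<'E'
from h import *
p=np.load("p.npy");w=cv2.imread("pics/w1.png");R=p[:2];t=p[2];ex=np.array([np.cos(t),np.sin(t)]);ey=np.array([-ex[1],ex[0]])
m=(w.max(2)<60).astype(np.uint8);m=cv2.morphologyEx(m,cv2.MORPH_OPEN,np.ones((5,5)));m[265:]=0
n,l,st,ce=cv2.connectedComponentsWithStats(m)
for i in range(1,n):
    if st[i,4]>300 and 300<ce[i,0]<620:print(st[i],ce[i].round(1))
P=tri([("wrist",389/1.4,239.5/1.4),("side",230+437/4,180+232/4)]);print(P,(P[:2]-R)@ex,(P[:2]-R)@ey,proj("wrist",P)*1.4,proj("side",P))
for z in(.088,.093,.098):
  Q=onz("wrist",389/1.4,239.5/1.4,z);print(Q,(Q[:2]-R)@ex,(Q[:2]-R)@ey)
s=cv2.imread("pics/scene1.png");cv2.imwrite("pics/s1c.png",cv2.resize(s[165:315,180:390],(800,571),interpolation=cv2.INTER_CUBIC))
E
```

```text
[ 511  178   64   41 2173] [542. 198.]
[ 362  211   56   54 2522] [389.3 238.3]
[0.51821727 0.20294782 0.09260845] -0.019745255854927788 0.15527958875145578 [389.84655619 241.63200009] [338.40707715 238.14659839]
[0.51877487 0.20344746 0.088     ] -0.019326807358626064 0.15590044591608526
[0.51993546 0.20311635 0.093     ] -0.018120476039825487 0.15586327518028056
[0.52109606 0.20278524 0.098     ] -0.016914144721024905 0.15582610444447587
```

View pics/s1c.png

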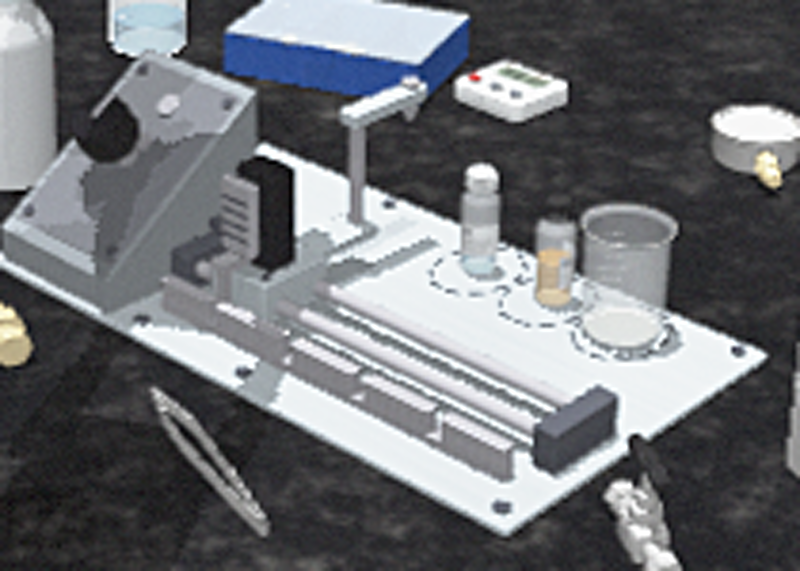

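The knob shows at (109,130) in this crop, which agrees with the triangulation. I'll descend over it with the fingers on its ±y sides.

Emit:
drive_tool:
  xyz:
    - [0.3,-0.1,3]
    - [0,0,4.5]
    - [0,0,4.5]
    - [0,0,4]
    - [0,0,2.5]
    - [0,0,1.5]
    - [0,0,0.5]
    - [0,0,0]
    - [0,0,0]
  roll: [0,0,0,0,0,0,0,0,0]

```text
time_s: 3.5
position: [0.5197, 0.202, 0.0777]
eef_rot: [-179.9, -0.1, -14.2]
force: [-0.1, 0.3, 1.4]
opening: 0.0555
gripper_force: 0.0
```

```bash
python3 - <<'E'
from h import *
k=800/210
P=tri([("side",230+437/4,180+232/4),("scene",180+108.5/k,165+130/k)]);print(P)
s=robot.read_state();print(s["position"],s["eef_rot"],s["force"])
cv2.imwrite("pics/w2.png",viewer.get_image("wrist")[:,:,::-1])
E
```

```text
[0.51821488 0.1998951  0.09369151]
[0.5196819  0.20197827 0.0776831 ] [-1.79944402e+02 -1.24107529e-01 -1.42039199e+01] [-0.12652242  0.3195284   1.39223712]
```

View pics/w2.png

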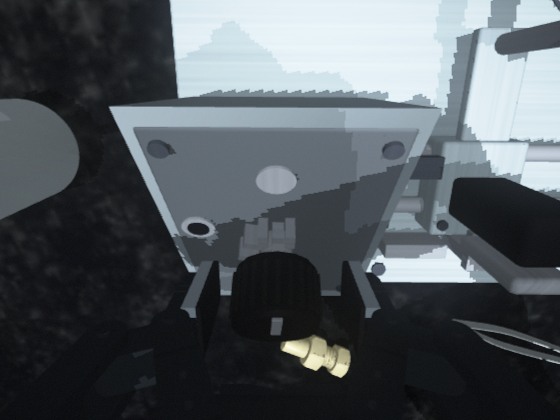

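The knob (centre column 277) sits midway between the fingertips (about 215 and 345). I'll close the gripper, then pull out along the axis.

Emit:
drive_tool:
  xyz:
    - [0,0,0]
    - [0,0,0]
    - [0,0,0]
    - [0,0,0]
    - [0,0,0]
    - [-0.2,0,-0.29]
    - [-0.2,0,-0.29]
    - [-0.2,0,-0.29]
    - [-0.2,0,-0.29]
    - [0,0,0]
    - [0,0,0]
  roll: [0,0,0,0,0,0,0,0,0,0,0]
  gripper: -1
  newtons: 40

```text
time_s: 4.65
position: [0.5122, 0.2054, 0.0888]
eef_rot: [-179.8, -0.2, -14.2]
force: [1.3, 5.9, 0.5]
opening: 0.0343
gripper_force: 40.6
```

Emit:
drive_tool:
  xyz:
    - [0,0,0]
    - [0,0,0]
    - [0,0,0]
    - [0,0,0]
    - [0,0,0]
    - [0,0,0]
    - [0,0,0]
    - [0,0,0]
    - [0,0,0]
    - [0,0,0]
    - [0,0,0]
  roll: [-4,-4,-4,-4,-4,-4,-4,-4,-4,0,0]

```text
time_s: 5.75
position: [0.5128, 0.2041, 0.0887]
eef_rot: [179.9, -0.2, 21.7]
force: [5.2, 0.3, -0.1]
opening: 0.0347
gripper_force: 132.6
```

```bash
python3 - <<'E'
from h import *
a=viewer.get_image("wrist")[:,:,::-1];b=viewer.get_image("side")[:,:,::-1]
v=np.hstack([cv2.resize(a[160:400,160:420],(433,400)),cv2.resize(b[200:300,290:380],(360,400))])
cv2.imwrite("pics/v3.png",v)
E
```

```text
(no output)
```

View pics/v3.png

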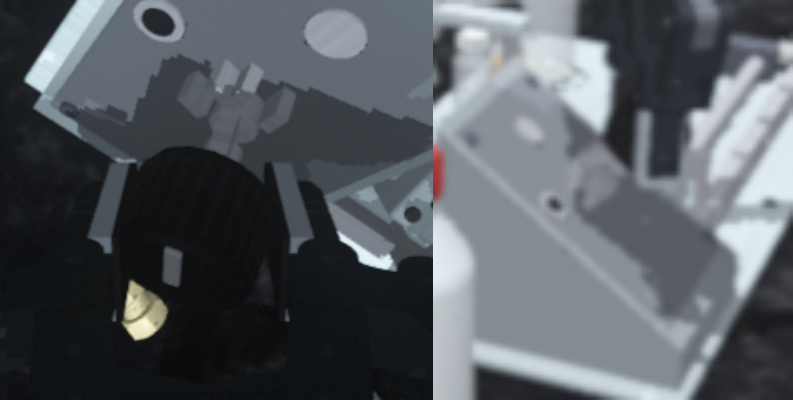

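The pointer stayed aligned with the gripper, so the knob turned about 31° with it. Next I'll regrip for the second stroke.

Emit:
drive_tool:
  xyz:
    - [0,0,0]
    - [0,0,0]
    - [0,0,0]
    - [0,0,0]
    - [0,0,0]
    - [0,0,0]
    - [0,0,0]
    - [0,0,0]
    - [0,0,0]
    - [0,0,0]
    - [0,0,0]
    - [0,0,0]
    - [0,0,0]
  roll: [0,0,0,8,8,8,8,8,8,8,8,0,0]
  gripper: 0.2

```text
time_s: 7.15
position: [0.5109, 0.2042, 0.0878]
eef_rot: [180.0, 0.0, -42.0]
force: [-0.6, -0.3, -0.9]
opening: 0.0512
gripper_force: 0.0
```

Emit:
drive_tool:
  xyz:
    - [0,0,0]
    - [0,0,0]
    - [0,0,0]
    - [0,0,0]
    - [0,0,0]
    - [0,0,0]
    - [0,0,0]
    - [0,0,0]
    - [0,0,0]
    - [0,0,0]
    - [0,0,0]
    - [0,0,0]
    - [0,0,0]
    - [0,0,0]
    - [0,0,0]
    - [0,0,0]
    - [0,0,0]
    - [0,0,0]
  roll: [0,0,0,0,0,-4.5,-4.5,-4.5,-4.5,-4.5,-4.5,-4.5,-4.5,-4.5,-4.5,-4.5,-4.5,0]
  gripper: -1
  newtons: 30

```text
time_s: 8.95
position: [0.5124, 0.2034, 0.0885]
eef_rot: [179.9, -0.1, 11.9]
force: [4.0, -2.5, 3.2]
opening: 0.0349
gripper_force: 81.9
```

```bash
python3 - <<'E'
from h import *
a=viewer.get_image("wrist")[:,:,::-1]
cv2.imwrite("pics/w4.png",cv2.resize(a[130:400,130:450],(640,540)))
print(robot.read_state()["joint_positions"])
E
```

```text
[13.74751529 30.94651828 93.90011376 -0.12151686 55.01143917 92.06734885]
```

View pics/w4.png

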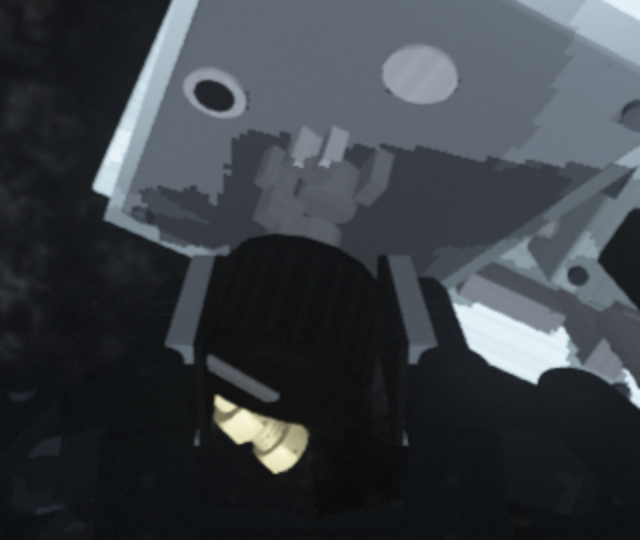

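```bash
python3 - <<'E'
from h import *
p=np.load("p.npy");t=p[2];Z=np.array([[np.cos(t),-np.sin(t),0],[np.sin(t),np.cos(t),0],[0,0,1]])
a=np.radians(35);n=Z@[-np.sin(a),0,np.cos(a)];u=Z@[np.cos(a),0,np.sin(a)];v=Z@[0,1,0]
C=np.array([.519,.2025,.093])+n*.027
for x,y in((275,397),(210,360)):
    c,d=ray("wrist",130+x/2,130+y/2);P=c+d*((C-c)@n)/(d@n);print((P-C)@u,(P-C)@v)
E
```

```text
-0.00402073514642441 -0.0004155224019730158
0.0018992982141240386 0.015738404978092223
```

The pointer reads about 70° and the target is 75°. I'll add 6° and begin pushing in.

Emit:
drive_tool:
  xyz:
    - [0,0,0]
    - [0,0,0]
    - [0,0,0]
    - [0.1,0.06,0.165]
    - [0.1,0.06,0.165]
    - [0.1,0.06,0.165]
    - [0,0,0]
    - [0,0,0]
  roll: [-3,-3,0,0,0,0,0,0]

```text
time_s: 9.8
position: [0.5159, 0.2028, 0.0837]
eef_rot: [179.9, -0.2, 17.7]
force: [3.8, -3.8, 3.3]
opening: 0.0349
gripper_force: 103.1
```

Emit:
drive_tool:
  xyz:
    - [0.1,0.065,0.175]
    - [0.1,0.065,0.175]
    - [0.1,0.065,0.175]
    - [0.1,0.065,0.175]
    - [0,0,0]
    - [0,0,0]
  roll: [0,0,0,0,0,0]

```text
time_s: 10.4
position: [0.5204, 0.202, 0.0771]
eef_rot: [179.9, -0.2, 17.7]
force: [2.4, -2.3, 7.0]
opening: 0.0349
gripper_force: 107.9
```

```bash
python3 - <<'E'
from h import *
a=viewer.get_image("wrist")[:,:,::-1]
cv2.imwrite("pics/w5.png",cv2.resize(a[130:400,130:450],(640,540)))
E
```

```text
(no output)
```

View pics/w5.png

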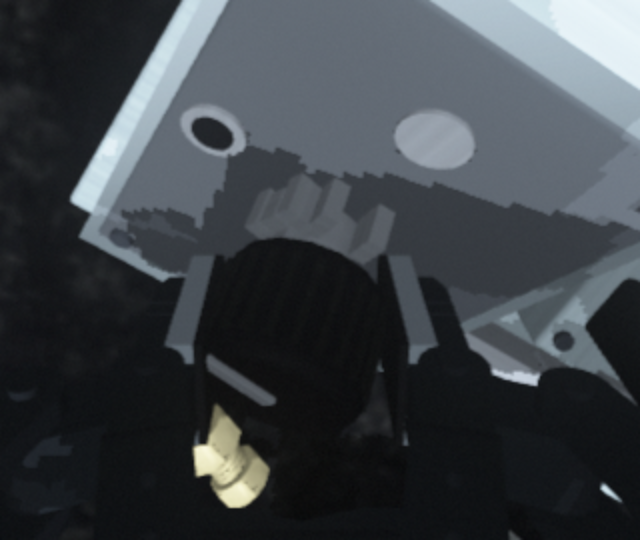

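Emit:
drive_tool:
  xyz:
    - [0.08,0.05,0.13]
    - [0.04,0.03,0.07]
    - [0,0,0]
  roll: [0,0,0]

```text
time_s: 10.75
position: [0.5205, 0.202, 0.0768]
eef_rot: [180.0, -0.1, 17.7]
force: [-6.5, -1.7, 24.3]
opening: 0.0348
gripper_force: 110.1
```

The knob is home: motion stopped at a 24 N push. I'll release, square up and lift.

Emit:
drive_tool:
  xyz:
    - [0,0,0]
    - [0,0,0]
    - [0,0,-0.2]
    - [0,0,0]
    - [0,0,0]
    - [0,0,0]
    - [0,0,0]
    - [0,0,0]
    - [0,0,-1]
    - [0,0,-3]
    - [0,0,-4]
    - [0,0,-5]
    - [0,0,-5]
    - [0,0,-2]
    - [0,0,0]
  roll: [0,0,0,8,8,8,8,0,0,0,0,0,0,0,0]
  gripper: 0.1

```text
time_s: 12.25
position: [0.5218, 0.2022, 0.2806]
eef_rot: [-179.8, -0.4, -14.0]
force: [1.0, -0.5, 0.1]
opening: 0.0471
gripper_force: 0.0
```

Emit:
drive_tool:
  xyz:
    - [0.4,2.8,0]
    - [0.6,4.1,0]
    - [0.6,4.1,0]
    - [0,0,0]
    - [0,0,0]
  roll: [0,0,0,0,0]

```text
time_s: 12.75
position: [0.5086, 0.0905, 0.2752]
eef_rot: [180.0, 0.1, -14.2]
force: [-0.0, -0.1, -0.7]
opening: 0.0468
gripper_force: 0.0
```

```bash
python3 - <<'E'
from h import *
p=np.load("p.npy");t=p[2];R=p[:2];ex=np.array([np.cos(t),np.sin(t)]);ey=np.array([-ex[1],ex[0]])
L=lambda P:(np.r_[(P[:2]-R)@ex,(P[:2]-R)@ey,P[2]]*1e3).round(1)
k=800/210
print("scene topcentre",L(onz("scene",180+268/k,165+165/k,.114)))
print("scene back-y",L(onz("scene",180+294/k,165+166/k,.114)))
s=robot.read_state();print(s["time_s"],s["position"],s["eef_rot"])
w=viewer.get_image("wrist");cv2.imwrite("pics/w6.png",w[:,:,::-1])
m=(w.max(2)<45).astype(np.uint8);m[230:]=0
n,l,st,ce=cv2.connectedComponentsWithStats(m)
print("pred",[proj("wrist",S(p,q)).round() for q in[(.012,.03,.114),(.012,.06,.114),(-.010,.03,.114),(-.010,.06,.114)]])
for i in range(1,n):
    if st[i,4]>300:
        print(st[i],ce[i].round(1))
        x,y,W,H,A=st[i]
        if 180<ce[i][0]<400:
            c=max(cv2.findContours((l==i).astype(np.uint8),0,2)[0],key=len)
            print(cv2.approxPolyDP(c,2.5,True)[:,0].tolist())
            for q in cv2.approxPolyDP(c,2.5,True)[:,0]:print(q,L(onz("wrist",*q,.114)))
            print(w[max(0,y-4):y+H+16:3,x+W//2].max(1))
E
```

```text
scene topcentre [-13.4  20.8 114. ]
scene back-y [ -4.2   9.6 114. ]
12.75 [0.50857775 0.09053434 0.27516253] [ 1.79991483e+02  1.01709105e-01 -1.41884308e+01]
pred [array([297., 167.]), array([264., 167.]), array([297., 191.]), array([264., 191.])]
[    0     0   255   230 22958] [ 75.5 131.9]
[  445     0   115   230 12167] [528.7 125.4]
[292 213  45  17 380] [315.5 224.2]
[[336, 229], [335, 222], [322, 218], [322, 213], [310, 225], [302, 218], [292, 226], [294, 229], [306, 229], [301, 227], [306, 222], [308, 229]]
[336 229] [-47.9  -7.7 114. ]
[335 222] [-40.7  -6.4 114. ]
[322 218] [-36.7   6.  114. ]
[322 213] [-31.6   6.2 114. ]
[310 225] [-43.8  17.1 114. ]
[302 218] [-36.6  24.8 114. ]
[292 226] [-44.8  34.1 114. ]
[294 229] [-47.9  32.2 114. ]
[306 229] [-47.9  20.8 114. ]
[301 227] [-45.8  25.6 114. ]
[306 222] [-40.7  21.  114. ]
[308 229] [-47.9  18.9 114. ]
[105  50  52  53  45  43  42  42  39  95  54  59 148]
```

```bash
python3 - <<'E'
from h import *
w=cv2.imread("pics/w6.png").max(2)
print("cols",list(range(240,324,3)))
for r in range(136,214,3):print(r,*[f"{v:3d}" for v in w[r,240:324:3]])
a=cv2.imread("pics/scene1.png").max(2)
print("cols",list(range(234,262)))
for r in range(203,240,2):print(r,*[f"{v:3d}" for v in a[r,234:262]])
E
```

```text
cols [240, 243, 246, 249, 252, 255, 258, 261, 264, 267, 270, 273, 276, 279, 282, 285, 288, 291, 294, 297, 300, 303, 306, 309, 312, 315, 318, 321]
136 111 104 104 104 105 122 249 250 248 248 248 249 249 248 246 141 143 139 149 150 146 145 146 147 147 147 146 146
139 132 130 130 131 131 131 249 249 247 248 248 249 248 247 247 142 142 152 181 149 146 136 138 136 137 138 138 139
142 130 132 132 132 135 133 249 249 229 237 247 244 248 247 228 176 164 175 180 159 174 173 174 174 174 174 174 174
145 127 128 128 129 129 131 248 233 137 130 131 133 131 209 136 147 178 176 179 159 174 174 175 174 175 175 173 174
148  69 166 244 244 244 219 248 146  52  54  53  54  54  55  56  54  54 175 178 156 168 171 171 172 170 171 172 174
151  58 206 245 244 244 221 247 228  51  53  55  52  53  53  54  52  56 176 179 152 167 165 168 168 167 167 167 167
154  60 150 236 238 232 220 247  87  51  52  52  53  51  53  52  53  51 137 178 145 161 149 161 138 162 153 166 162
157  63 132 133 134 134 144 247  50  52  54  55  54  53  51  55  54  53 126 177 122 131 131 132 130 132 134 135 133
160 146 202 204 203 203 17
[... 3711 characters left out ...]
 169
229  88  88  92  73  93 140 133 140 140 133 117 132 154 129  47  33  37  34  37  38  39  40  23 121 210 166 152 172
231  73  77  80  81 102 130 145 118 123 126 136 152 154 126  40  37  35  37  35  40  31  36  25 100 185 173 167 165
233  89 117 156 156 155 151 151 149 135 125 130 118  52  22  30  36  40  37  41  33  27  28  55 118 176 170 165 170
235 163 143 138 131 132 131 128 132 133 137 140 144 141 113  81  63  34  32  56  98 123 135 181 176 173 173 173 148
237 138 134 149 127 127 127 136 159 160 152 142 141 142 148 136  67  93 153 188 180 177 178 171 154 152 154 154 153
239  85 117 153 132 132 125 136 155 151 149 151 154 167 184 183 186 184 185 173 152 150 151 152 149 152 149 151 147
```

```bash
python3 - <<'E'
from h import *
p=np.load("p.npy");t=p[2];R=p[:2];ex=np.array([np.cos(t),np.sin(t)]);ey=np.array([-ex[1],ex[0]])
L=lambda P:(np.r_[(P[:2]-R)@ex,(P[:2]-R)@ey,P[2]]*1e3).round(1)
for s,w in[((248,212.5),(289.5,179)),((242.2,208),(260.5,179))]:
    P=tri([("scene",*s),("wrist",*w)]);print(L(P),proj("scene",P).round(1),proj("wrist",P).round(1))
for z in(.09,.1,.11,.114):print(z,L(onz("wrist",260.5,179,z)),L(onz("wrist",289.5,179,z)),L(onz("scene",256.8,209,z)),L(onz("wrist",275,186,z)))
E
```

```text
[-4.1 36.7 95.5] [248.2 212.5] [289.1 179.3]
[-1.3 62.  97.8] [241.  207.7] [262.6 177.1]
0.09 [-5.2 64.5 90. ] [-5.2 36.2 90. ] [30.3 44.2 90. ] [-12.3  50.4  90. ]
0.1 [ -2.5  63.9 100. ] [ -2.5  36.5 100. ] [ 15.   29.4 100. ] [ -9.4  50.2 100. ]
0.11 [  0.2  63.3 110. ] [1.00e-01 3.67e+01 1.10e+02] [ -0.2  14.6 110. ] [ -6.5  50.1 110. ]
0.114 [  1.2  63.1 114. ] [  1.2  36.9 114. ] [ -6.3   8.7 114. ] [ -5.4  50.  114. ]
```

The block's top is at about 99 mm, so the grip point is at z≈0.086, centred near stage (1..4, 49). I'll rotate 90°, move over it and descend.

Emit:
drive_tool:
  xyz:
    - [0.46,-0.52,0]
    - [0,0,0]
    - [0,0,0]
    - [0,0,0]
    - [0,0,0]
    - [0,0,0]
    - [0,0,2]
    - [0,0,2]
    - [0,0,2]
    - [0,0,2]
    - [0,0,2]
    - [0,0,1]
    - [0,0,0]
    - [0,0,0]
  roll: [-8.2,-8.2,-8.2,-8.2,-8.2,-8.2,-8.2,-8.2,-8.2,-8.2,-8,0,0,0]
  gripper: 0.4

```text
time_s: 14.2
position: [0.5151, 0.0957, 0.1664]
eef_rot: [180.0, -0.0, 75.7]
force: [-0.3, 0.8, 0.3]
opening: 0.0594
gripper_force: 0.0
```

```bash
python3 - <<'E'
from h import *
p=np.load("p.npy");t=p[2];R=p[:2];ex=np.array([np.cos(t),np.sin(t)]);ey=np.array([-ex[1],ex[0]])
L=lambda P:(np.r_[(P[:2]-R)@ex,(P[:2]-R)@ey,P[2]]*1e3).round(1)
s=robot.read_state();print(s["position"],L(s["position"]),s["eef_rot"])
w=viewer.get_image("wrist");cv2.imwrite("pics/w7.png",w[:,:,::-1]);w=w.max(2)
c=proj("wrist",S(p,(.001,.049,.1)));print(c,[proj("wrist",S(p,q)).round() for q in[(.019,.034,.1),(-.017,.034,.1),(-.003,.064,.1)]])
x0,y0=int(c[0])-45,int(c[1])-36
print("cols",list(range(x0,x0+90,3)))
for r in range(y0,y0+72,4):print(r,*[f"{v:3d}" for v in w[r,x0:x0+90:3]])
E
```

```text
[0.51513264 0.0956789  0.1663528 ] [  3.5  50.5 166.4] [ 1.79972110e+02 -5.41293968e-03  7.57479718e+01]
[275.46261411 223.503722  ] [array([303., 244.]), array([249., 245.]), array([269., 202.])]
cols [230, 233, 236, 239, 242, 245, 248, 251, 254, 257, 260, 263, 266, 269, 272, 275, 278, 281, 284, 287, 290, 293, 296, 299, 302, 305, 308, 311, 314, 317]
187 242 215 206 170 121 107  97 145 108 110 105 132 140 140  52  51  53  49  50  51  50  49  51  68 142 138 141 141 142 144
191 242 238 120 110 105 108 111 104 110 108  96 108 141 142  51  49  49  50  49  48  48  49  50  49 144 143 146 145 145 146
195 242 225 206 206 205 199 124  93 101  99  94 108 141 131  50  49  48  47  47  47  47  46  47  49 143 144 143 144 145 146
199 235 205 205 198 164 121 107  97 100  98  92 102 139 115  50  47  46  47  48  47  48  47  46  47 107 141 152 165 142 147
203 146 181 190 123 124 124  86 108 110 105  88  96 139 109  48  48  48  47  48  48  47  47  48  48  64 174 175 174 174 173
207 178 126 122 121 118 109 109 118 118 112  89 104 136  86  49  46  48  47  46  48  47  48  48  47  54 172 170 170 170 170
211
[... 784 characters left out ...]
 131 178 157 109  49  49  47  45  46  45  48  46  46  47  85 141 146 126 176 174
239 249 244 230 228 204  88 151 179 162 170 177 178 158 110  49  48  49  49  48  47  46  45  46  47  93 141 145 127 175 176
243 249 245 230 228 228  89 202 181 174 175 177 178 158 139 139  97 108 126 122 126 125 126 127 147 122 142 143 124 175 175
247 249 249 230 228 227 151 244 183 175 176 177 179 160 139 148 131 128 176 171 175 178 175 178 173 118 142 144 123 175 174
251 249 249 232 225 216 192 238 205 174 176 177 179 159 140 148 132 135 177 171 176 177 176 179 174 120 143 144 122 175 175
255 249 249 222 110 111 106 231 250 174 175 177 177 162 139 146 134 130 177 170 178 176 175 177 173 121 144 144 125 175 176
```

The block spans columns 270–303 and the plate front is at about 246, matching the predictions. I'll descend and squeeze.

Emit:
drive_tool:
  xyz:
    - [0,0,2.5]
    - [0,0,3]
    - [0,0,2.5]
    - [0,0,1.5]
    - [0,0,0.5]
    - [0,0,0]
    - [0,0,0]
  roll: [0,0,0,0,0,0,0]

```text
time_s: 14.95
position: [0.5157, 0.0952, 0.0671]
eef_rot: [179.9, -0.0, 75.8]
force: [-0.3, 0.5, 0.2]
opening: 0.0599
gripper_force: 0.0
```

Emit:
drive_tool:
  xyz:
    - [0,0,0]
    - [0,0,0]
    - [0,0,0]
    - [0,0,0]
    - [0,0,0]
    - [0,0,0]
    - [0,0,0]
  roll: [0,0,0,0,0,0,0]
  gripper: -1
  newtons: 30

```text
time_s: 15.65
position: [0.5153, 0.0952, 0.067]
eef_rot: [179.9, -0.0, 75.8]
force: [-0.1, -0.3, 5.9]
opening: 0.0288
gripper_force: 31.8
```

Emit:
drive_tool:
  xyz:
    - [-0.5,0,0]
    - [-1.5,0,0]
    - [-2,0,0]
    - [-2,0,0]
    - [-2,0,0]
    - [-2,0,0]
    - [-2,0,0]
    - [-2,0,0]
    - [-1.5,0,0]
    - [-1,0,0]
    - [-0.5,0,0]
    - [0,0,0]
    - [0,0,0]
  roll: [0,0,0,0,0,0,0,0,0,0,0,0,0]

```text
time_s: 16.95
position: [0.4724, -0.0699, 0.0669]
eef_rot: [-179.9, 0.0, 75.8]
force: [-5.1, -0.6, 11.0]
opening: 0.0289
gripper_force: 29.6
```

Moved 170.6 mm. I'll release, lift to the earlier viewing height and compare the plate and block edges with the earlier picture.

Emit:
drive_tool:
  xyz:
    - [0,0,0]
    - [0,0,0]
    - [0,0,0]
    - [0,0,0]
    - [0,0,-1]
    - [0,0,-2.5]
    - [0,0,-3]
    - [0,0,-2.5]
    - [0,0,-1]
    - [0,0,0]
    - [0,0,0]
  roll: [0,0,0,0,0,0,0,0,0,0,0]
  gripper: 0.4

```text
time_s: 18.05
position: [0.4727, -0.0695, 0.1652]
eef_rot: [-179.9, 0.0, 75.8]
force: [-0.1, -0.5, 0.6]
opening: 0.0596
gripper_force: 0.0
```

```bash
python3 - <<'E'
from h import *
p=np.load("p.npy");t=p[2];R=p[:2];ex=np.array([np.cos(t),np.sin(t)]);ey=np.array([-ex[1],ex[0]])
L=lambda P:(np.r_[(P[:2]-R)@ex,(P[:2]-R)@ey,P[2]]*1e3).round(1)
s=robot.read_state();print(s["position"],L(s["position"]))
w=viewer.get_image("wrist");cv2.imwrite("pics/w8.png",w[:,:,::-1]);w=w.max(2);o=cv2.imread("pics/w7.png").max(2)
print("cols",list(range(236,312,2)))
for r in range(199,248,8):
  for n,i in(("old",o),("new",w)):print(n,r,*[f"{v:3d}" for v in i[r,236:312:2]])
sc=viewer.get_image("scene");cv2.imwrite("pics/scene2.png",sc[:,:,::-1])
P=S(p,(.13,-.120,.09));print("nozzle/beaker proj scene",proj("scene",P),L(onz("scene",343,251,.008)))
sb=cv2.absdiff(sc,cv2.imread("pics/scene1.png")[:,:,::-1]).max(2)[225:262,325:362];print("beaker px changed",(sb>60).sum())
E
```

```text
[ 0.47274407 -0.06952432  0.1652453 ] [   2.8 -120.   165.2]
cols [236, 238, 240, 242, 244, 246, 248, 250, 252, 254, 256, 258, 260, 262, 264, 266, 268, 270, 272, 274, 276, 278, 280, 282, 284, 286, 288, 290, 292, 294, 296, 298, 300, 302, 304, 306, 308, 310]
old 199 205 204 188 164 121 121 107  91  97 100 100  97  92  89 124 139 142  57  50  48  48  46  47  48  48  46  48  48  47  46  46  47  47 107 141 141 152 152
new 199 162 161 163 162 161 162 114 101 103 104 103 102  95  90 148 149 146  50  49  48  48  49  49  48  48  48  46  48  48  48  49  48  47 126 148 148 165 187
old 207 122 121 120 118 104 120 109 114 119 118 118 110  89  85 132 136 125  49  49  47  47  48  45  48  46  47  49  47  48  48  48  46  48  54 172 171 170 170
new 207 160 158 159 159 143 146 109 121 124 124 123 110  90 100 143 180 145  49  49  48  47  48  48  48  49  47  48  46  46  48  47  48  46  79 178 178 176 177
old 215 154 153 153 153  94 120 105 112 119 145 139 126  88  84  84  87 147  46  47  47  47  47  46  47  47  47  46  47  46  47  46  46  46  69 170 171 169 170
new 215 159 157 159 154  87 130 102 120 123
[... 794 characters left out ...]
69 171 162 159 180 177 179 177 158 132  56  49  50  48  49  49  47  48  45  48  46  46  46  46  45  48  93 137 145 145 135
new 239 231 231 231 232 173 247 247 245 192 153 154 165  61  60  59  89 115  43  45  45  45  42  43  43  42  42  43  41  41  42  41  44  41  99 140 151 148 139
old 247 230 228 228 227 195 165 244 183 178 175 172 179 177 176 178 160 133 143 148 139 120 128 175 173 171 173 177 178 173 176 178 172 172 118 138 147 144 134
new 247 247 245 246 244 245 247 247 248 228 176 177 119  71  72  72  71  69  69  71  69  68  68  67  68  66  66  66  65  66  64  66  66  65  66  66  66  66  67
nozzle/beaker proj scene [343.12233911 217.6276451 ] [ 132.3 -125.1    8. ]
beaker px changed 159
```

The plate and block edges match the picture taken before the squeeze, so the plate is sprung out in the station notch. The gripper is clear of everything, so I'm handing in.

```bash
python3 -c "
from workcell import job
print(job.hand_in())"
```

```text
the job is handed in; nothing more can be done
None
```

The job is handed in at about 18 s of the 58 s; no verdict came back. The lock knob is pushed home at the ring mark, and the carriage was slid 170 mm to the beaker's station and released, with the plate sprung out in the last wrist picture.

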